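# Nudge the flange plate home on its locating pins

## Robot

A 6-joint arm with a two-finger parallel gripper is mounted at the origin on a cart in front of the work surface, level with it; the furniture and walls round the work are solid. World frame = base frame: x ahead of the robot, y to its left, z up, the work surface at z = 0. Lengths are in m, angles in degrees, forces in N, time in s.
With the tool pointing down it reaches from about 0.25 to 0.775 m from the base axis. Payload 8.9 kg.
Tool frame: the origin (TCP) lies midway between the tips of the shut fingers; the grasp point (between the pads) lies 19 mm behind it; z points along the fingers, y is the line along which they close (so a half turn about z gives the same grasp; the last joint's range is limited). The gripper opens to 85 mm and grips with 20 to 120 N. Pads are 22 mm wide; open, the fingers measure 114 mm over their backs; the gripper's body (76 mm by 85 mm) begins 54 mm behind the grasp point. The pads swing forward as they close: fully open they stand 13 mm farther back than shut.
Start: joints at [56.878, 16.656, -8.789, 64.555, 0, 82.019], TCP at [0.223, 0.475, 0.231] pointing down, gripper open.
Joint ranges: [-144.48, 144.48], [-52.06, 99.96], [-74.48, 78.29], [-112.23, 115.85], [-86.99, 84.42], [-180, 180]. Speed limits (degrees/s): [127.2, 127.2, 159.86, 180, 180, 180].

## Interface

Orientations are given as a 3x3 rotation matrix whose columns are the frame's x, y, z axes.
In Python, from plant import r gives the robot as it stands.
- The arm moves only by the tool send_rows, never from a script. Its argument "motion" is a list of rows, each a list of 7 numbers: the closure, from 0 (fully open) to 1 (shut), then the shift along the tool's x, y, z in m, then the turn, a rotation vector about the tool's x, y, z in rad. A call has 1 to 10 rows; each row is the pose to reach, as a shift and turn from the pose commanded when the call began, along the tool's axes at that moment; what a row does not reach only later rows make up. A row lasts 1/12 s, in which the tool goes at most 41.7 mm and 7.16 degrees, less where a joint would pass 70% of its speed; a pose out of reach is approached as far as the arm can. A call with a gripper value outside its range is refused whole. The fingers move at their own pace and stop on an object; the grip force is fixed at half the most. Time passes only in rows, so rows that repeat a pose let the fingers close. It gives the time, the measured TCP pose, the force, the opening and the grip force at its end, in the units of the state.
- r.state(): the state, without advancing time (a new reading comes with each control period).
- r.camera(name): name is "scene" or "top" or "wrist"; returns a dict with "pixels" (480x640x3 uint8, red, green, blue), "z_map" (480x640 float32, m along the optical axis (not along the pixel's ray), 0 where there is no reading), "fx", "fy", "cx", "cy" (pixels), "R" (3x3) and "t" (3): a world point X has camera coordinates R X + t; the wrist camera has in their place "hand_eye" (4x4, takes a point from camera to tool coordinates, whose origin is the TCP and whose axes are the flange's). Camera axes: x right, y down, z forward; pixel columns grow to the right and rows downward; lengths in m; the calibration is good to about 2 mm. A picture is of the moment at which its call begins: read the wrist's pose just before it.
- r.hand_in(): hands the job in; it is judged then, once.
The state is a dict: "time": time; "q": joint angles; "joint_velocities": joint speeds; "effort": joint torques, N m; "tcp_pos": TCP position; "tcp_rot": TCP orientation; "wrist_force": force on the tool from outside, world axes, zero at the start; "moment": the same for the moment, N m; "gripper_width": opening from 0.0 (shut) to 1.0 (fully open); "grip_force": force on a finger pad.
Only numpy, scipy, OpenCV 4.12 (cv2) and the standard library are available. Lean on these libraries where they do the work, as an engineer would, in place of code of your own. Each camera call takes 0.05 s, during which the arm holds its last target. There are 200 camera calls.

## Task

The rectangular flange plate has been left askew on the test fixture, hung up on top of its two locating pins. Without gripping or lifting it, push it sideways by its edges with your fingertips until both small holes drop over the pins and it lies flat on the fixture, then move your fingers clear. Leave the hex key and the screw beside the fixture where they are.

Things in the scene. Friction and masses are not known exactly. Their poses are not given: they have to be found in the camera images.
- plate: loose flat aluminium plate, 100 (x) x 140 (y) x 10 mm, about 0.3 kg, with a 36 mm bore in the middle and two 14 mm through holes. Origin: centre of the underside; z out of its top face, x along its short side towards the edge nearer the two holes (front). It starts tilted about 0.13 rad: front part on the pin tips, rear (-x) edge on the base. A few newtons slide it.
- fixture: dark steel test fixture fixed to the bench; base 20 mm thick, from -110 to +80 mm in x and -100 to +94 mm in y. Origin: on the bench top, straight under where the plate's centre belongs. The seated plate's frame is parallel to it, with its origin at (0, 0, 20) mm. The plate starts 16 to 32 mm too far to -x, 4 to 13 mm too far to -y, turned up to 0.1 rad. Open at -x, +x and -y.
- rail_face (a point): middle of the inner face of the fixture's aluminium side rail, at (-15, +71, 32) mm in the fixture frame. The rail stands 24 mm above the base, is 14 mm thick, runs along x from -80 to +50 mm and faces -y, 1 mm from the seated plate's +y edge: a plate held flat against it and then pushed in +x meets the pins correctly.
- pin_left (a point): tip of the +y locating pin: 10 mm diameter, standing 11 mm above the base's top, tapering over its top 4 mm to a 5 mm flat; at (10, +45, 31) mm in the fixture frame
- pin_right (a point): tip of the -y locating pin, the same, at (10, -45, 31) mm in the fixture frame
- hole_left (a point): centre of the plate's +y hole (14 mm diameter) at the underside, at (10, +45, 0) mm in the plate frame
- hole_right (a point): centre of the plate's -y hole, at (10, -45, 0) mm in the plate frame; once both holes are over the pins the front of the plate drops about 11 mm and the holes' rear edges stop against the pins
- hex_key: bystander, not to be moved: black L-shaped hex key, 122 x 42 mm, 6 mm thick, lying flat; origin at the centre of its underside
- screw: bystander, not to be moved: black socket-head screw standing on its head, 13 mm across, 36 mm tall; origin at the centre of its underside
Not all that is in view belongs to the job. Of the things shaped like the plate, the aluminium one is meant.

How it is judged (in metres and radians):
At the end, for the whole second after the job is handed in: The plate lies flat on the fixture (underside within 2.5 mm of the base's top, tilt under 0.03 rad, turned less than 0.07 rad), its centre within 5 mm of its place and each hole's centre within 5 mm of its pin, at rest; the hex key and the screw within 15 mm of where they stood (z of plate in the frame of fixture between 0.0175 and 0.0225 m and horizontal distance between plate and fixture below 0.005 m and angle between the x axis of plate and the x axis of fixture, either way round below 0.07 rad and angle between plate's own z axis and vertical below 0.03 rad and horizontal distance between hole_left and pin_left below 0.005 m and horizontal distance between hole_right and pin_right below 0.005 m and linear speed of plate below 0.01 m/s and distance of each of hex_key, screw from where it was at the start of the episode below 0.015 m); the robot touches nothing.
It fails at once if the plate is lifted or carried (its middle rises to more than 17 mm above the base; it starts at about 7 mm) (z of plate in the frame of fixture above 0.037 m).
It fails at once if the plate is tipped up or turned over (angle between plate's own z axis and vertical above 0.35 rad).
It fails at once if the plate is pushed off the fixture (horizontal distance between plate and fixture above 0.09 m).
It fails at once if the hex key or the screw is shifted by more than 15 mm (distance of any of hex_key, screw from where it was at the start of the episode above 0.015 m).
It also fails if it takes over 51 s, if anything falls off the work surface, if the arm or the gripper's body presses on something with over 40 N, if the wrist force passes 120 N, or if a joint passes its speed limit or range.

## Working session

There is one attempt and no reset: what is moved stays moved. The work goes in short steps, Python scripts to look and compute and a tool call to move; the robot and the scene stay as the last step left them, time stands still between calls to the robot, and variables do not carry over. Pictures are saved under pics/ and viewed, at most 10 in all, crops included, and the job is handed in when it is done.

Besides the shell and the picture viewer there is one more tool, called after "Call:" by a JSON object that holds its "api" and its "payload". send_rows: Moves the arm, as the interface text tells. Its arguments: {"type":"object","properties":{"motion":{"type":"array"}},"required":["motion"]}

```bash
mkdir -p pics
python3 - <<'E'
from plant import r
import cv2,numpy as np
s=r.state();print({k:np.round(v,3).tolist() for k,v in s.items()})
a=r.camera("scene");b=r.camera("top")
for n,c in(("scene",a),("top",b)):
    cv2.imwrite(f"pics/{n}0.png",c["pixels"][:,:,::-1]);np.savez(f"{n}0.npz",**c)
    print(n,c["fx"],c["cx"],c["cy"],np.round(c["R"],3).tolist(),np.round(c["t"],3))
E
```

```text
{'time': 0.0, 'q': [56.879, 16.689, -8.829, 64.555, 0.001, 82.02], 'joint_velocities': [0.039, -0.039, 0.023, -0.038, 0.073, -0.018], 'effort': [0.001, -53.715, 33.137, 0.016, -0.0, -0.0], 'tcp_pos': [0.223, 0.475, 0.231], 'tcp_rot': [[-0.905, 0.425, -0.001], [0.425, 0.905, -0.001], [0.0, -0.001, -1.0]], 'wrist_force': [0.3, -0.527, -0.107], 'moment': [0.021, -0.02, 0.006], 'grip_force': 0.0, 'gripper_width': 0.999}
scene 507.36400829168593 321.0365525990081 241.36334804386127 [[-0.894, -0.448, -0.022], [-0.192, 0.426, -0.884], [0.405, -0.786, -0.467]] [0.584 0.153 0.651]
top 526.3269261636217 317.7597480921046 242.80886036009602 [[0.026, -1.0, -0.011], [-0.986, -0.024, -0.165], [0.164, 0.016, -0.986]] [0.049 0.643 0.851]
```

View pics/scene0.png

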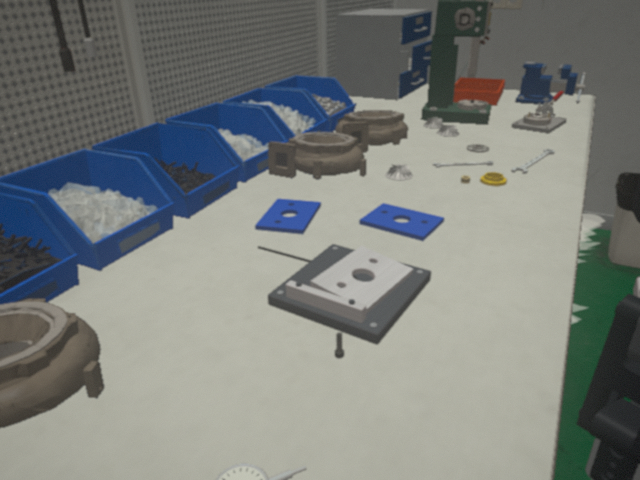

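View pics/top0.png

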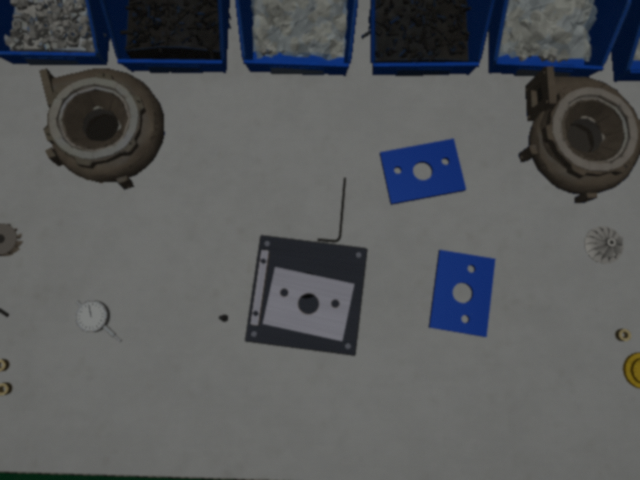

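The aluminium plate is the one on the dark fixture, at about (308,303) in the top view. The blue plates at (422,170) and (462,292) are decoys: wrong colour, and lying on the bench. The rail is on the left (258,287), the hex key at (340,210) and the screw at (223,318). Next I measure and make a confirming crop.

```bash
cat > h.py <<'E'
import numpy as np,cv2
def load(n): return dict(np.load(n))
def ray(c,uv,z):
    "pixel -> world point on plane z"
    R,t=c["R"],c["t"]; o=-R.T@t
    d=np.array([(uv[0]-c["cx"])/c["fx"],(uv[1]-c["cy"])/c["fy"],1])@R
    return o+d*(z-o[2])/d[2]
def proj(c,X):
    p=c["R"]@np.asarray(X,float)+c["t"]; return np.array([c["fx"]*p[0]/p[2]+c["cx"],c["fy"]*p[1]/p[2]+c["cy"]])
def tri(c1,u1,c2,u2):
    A=[];b=[]
    for c,u in((c1,u1),(c2,u2)):
        for k,f,cc in((0,"fx","cx"),(1,"fy","cy")):
            m=(u[k]-c[cc])/c[f]; A.append(c["R"][k]-m*c["R"][2]); b.append(m*c["t"][2]-c["t"][k])
    return np.linalg.lstsq(np.array(A),np.array(b),rcond=None)[0]
E
python3 - <<'E'
from h import *
c=load("top0.npz");p=c["pixels"][220:370,210:380];
cv2.imwrite("pics/crop1.png",cv2.resize(p[:,:,::-1],None,fx=4,fy=4,interpolation=cv2.INTER_CUBIC)[:600,:])
g=cv2.cvtColor(c["pixels"],cv2.COLOR_RGB2GRAY)
for n,lo,hi in(("dark",0,75),("light",120,256)):
    print(n,g[300,330],g[250,300],g[200,220])
c2=load("scene0.npz");p=c2["pixels"][225:365,255:445]
cv2.imwrite("pics/crop2.png",cv2.resize(p[:,:,::-1],None,fx=4,fy=4,interpolation=cv2.INTER_CUBIC))
E
```

```text
dark 106 34 107
light 106 34 107
```

View pics/crop1.png

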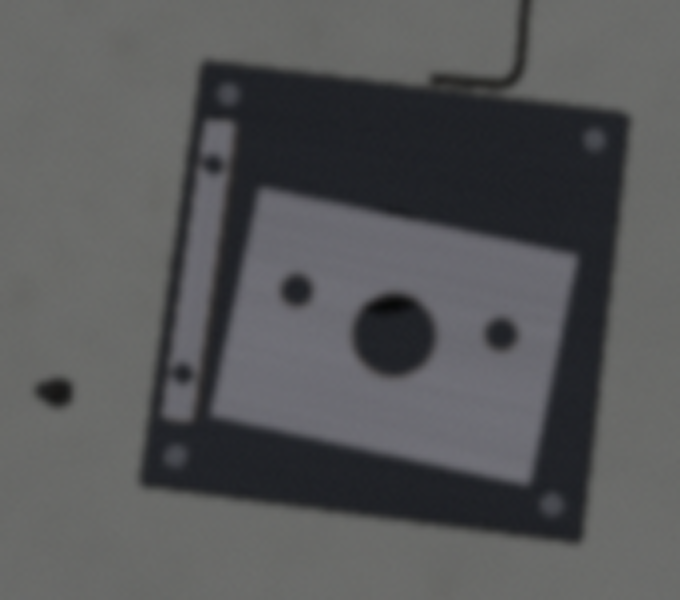

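View pics/crop2.png

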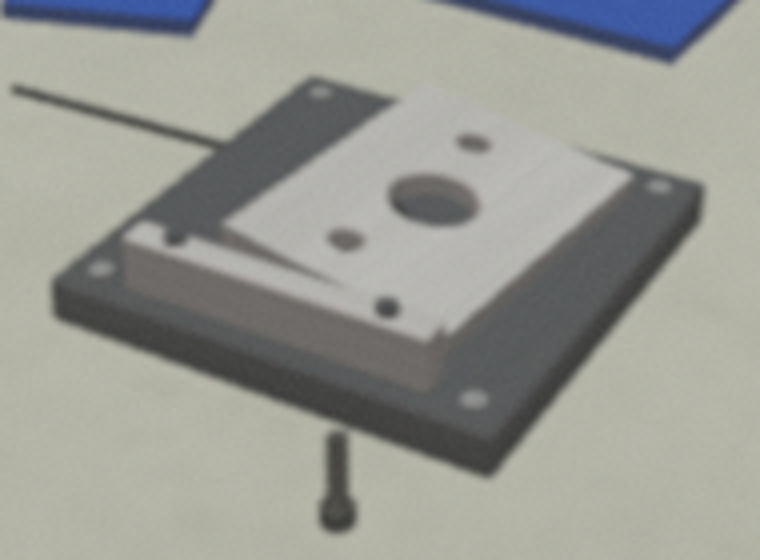

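The crops confirm the plate: aluminium and tilted on the fixture, with base corners at about (261,235), (367,249), (355,355) and (245,341) in the top view. The rear +y plate corner is close to the rail.

Run:
```python
from h import *
T=load("top0.npz");S=load("scene0.npz")
def sub(c,pts):
    g=cv2.cvtColor(c["pixels"],cv2.COLOR_RGB2GRAY)
    return cv2.cornerSubPix(g,np.float32(pts).reshape(-1,1,2),(4,4),(-1,-1),(3,50,.01)).reshape(-1,2)
t=lambda x,y:(x/4+210,y/4+220); s=lambda x,y:(x/4+255,y/4+225)
pt=sub(T,[t(203,62),t(628,116),t(580,542),t(141,486)]); ps=sub(S,[s(55,287),s(312,78),s(700,188),s(488,437)])
L=np.array([[80,94],[80,-100],[-110,-100],[-110,94]])/1e3
def fit(L,W):
    lc,wc=L.mean(0),W.mean(0);a,b=L-lc,W-wc
    th=np.arctan2((a[:,0]*b[:,1]-a[:,1]*b[:,0]).sum(),(a*b).sum())
    R=np.array([[np.cos(th),-np.sin(th)],[np.sin(th),np.cos(th)]]);o=wc-R@lc
    return o,th,R,np.round((W-(L@R.T+o))*1e3,1).tolist()
for n,c,p in(("top",T,pt),("scene",S,ps)):
    W=np.array([ray(c,u,.02)[:2] for u in p]);o,th,R,res=fit(L,W);print(n,o,np.degrees(th),res)
    if n=="top":F=(o,th,R)
W3=np.array([tri(T,a,S,b) for a,b in zip(pt,ps)]);print("tri z",W3[:,2]);o,th,R,res=fit(L,W3[:,:2]);print(o,np.degrees(th),res)
np.savez("fix.npz",o=F[0],th=F[1],R=F[2]);o,th,R=F
# plate corners: FL,FR,RR,RL
pp=sub(T,[t(258,187),t(578,256),t(530,486),t(211,417)]); q=sub(S,[s(222,222),s(430,85),s(632,176),s(445,330)])
for n,a,b in zip(("FL","FR","RR","RL"),pp,q):
    w=tri(T,a,S,b);print(n,np.round(w,4),"fix",np.round((R.T@(w[:2]-o))*1e3,1))
    z=.043 if n[0]=="F" else .030; w=ray(T,a,z);print("   top ray fix",np.round((R.T@(w[:2]-o))*1e3,1))
for n,u in(("screw",t(55,392)),("hexshort",t(432,80)),("hexbend",t(515,80))):
    w=ray(T,u,.0);print(n,np.round(w,3),np.round((R.T@(w[:2]-o))*1e3))
```

```text
top [0.57132327 0.08390429] -5.888507891705387 [[-0.9, -1.0], [-1.2, 1.3], [1.3, 0.9], [0.7, -1.2]]
scene [0.57091078 0.08676077] -6.041699156857498 [[-1.9, -0.5], [-1.9, 0.7], [2.3, 1.3], [1.6, -1.5]]
tri z [0.01780379 0.01858547 0.01801285 0.01828238]
[0.57174693 0.08405608] -5.9719531780007244 [[-0.9, -0.7], [-1.4, 1.0], [1.5, 0.6], [0.8, -1.0]]
FL [0.6005 0.1386 0.0421] fix [23.4 57.4]
   top ray fix [23.4 57.3]
FR [0.5743 0.001  0.0439] fix [ 11.5 -82.1]
   top ray fix [ 11.7 -82.1]
RR [0.4775 0.0194 0.033 ] fix [-86.7 -73.8]
   top ray fix [-87.2 -74.1]
RL [0.5037 0.1593 0.0348] fix [-75.  68.]
   top ray fix [-72.5  69.9]
screw [0.511 0.23  0.   ] [-75. 139.]
hexshort [0.656 0.065 0.   ] [ 86. -10.]
hexbend [0.657 0.027 0.   ] [ 91. -47.]
```

```bash
cat >> h.py <<'E'
def plan(x,y,z):
    "tool-axes shift+turn to reach fixture (x,y) mm, height z mm, tool y along fixture y"
    from plant import r
    from scipy.spatial.transform import Rotation as Ro
    f=np.load("fix.npz");s=r.state();A=np.array(s["tcp_rot"]);P=np.array(s["tcp_pos"])
    W=np.append(f["o"]+f["R"]@(np.array([x,y])/1e3),z/1e3)
    c,n=np.cos(f["th"]),np.sin(f["th"]);G=np.array([[-c,-n,0],[-n,c,0],[0,0,-1.]])
    q=f["R"].T@(P[:2]-f["o"])*1e3
    print("t",s["time"],"at fix",np.round(q,1),round(P[2]*1e3,1),"F",np.round(s["wrist_force"],1))
    print("shift",np.round(A.T@(W-P),4),"turn",np.round(Ro.from_matrix(A.T@G).as_rotvec(),4))
E
python3 -c "
from h import *;plan(-10,-118,100)"
```

```text
t 0.1 at fix [-386.8  353.2] 230.8 F [0.2 0.  0.1]
shift [-0.5111 -0.3205  0.1311] turn [-1.10e-03 -3.00e-04 -3.36e-01]
```

Call:
{"api": "send_rows", "payload": {"motion": [[1, -0.255, -0.16, 0.05, 0, 0, -0.336], [1, -0.255, -0.16, 0.05, 0, 0, -0.336], [1, -0.255, -0.16, 0.05, 0, 0, -0.336], [1, -0.255, -0.16, 0.05, 0, 0, -0.336], [1, -0.255, -0.16, 0.05, 0, 0, -0.336], [1, -0.255, -0.16, 0.05, 0, 0, -0.336], [1, -0.255, -0.16, 0.05, 0, 0, -0.336], [1, -0.255, -0.16, 0.05, 0, 0, -0.336], [1, -0.255, -0.16, 0.05, 0, 0, -0.336], [1, -0.255, -0.16, 0.05, 0, 0, -0.336]]}}

```text
time: 0.93
tcp_pos: [0.3861, 0.2211, 0.181]
tcp_rot: [[-0.994, 0.106, -0.001], [0.106, 0.994, -0.0], [0.001, -0.0, -1.0]]
wrist_force: [0.1, 0.3, -0.1]
gripper_width: -0.003
grip_force: 0.0
```

```bash
python3 -c "
from h import *;plan(-10,-118,100)"
```

```text
t 0.9333 at fix [-198.3  117.4] 181.0 F [ 0.1  0.3 -0.1]
shift [-0.1891 -0.2348  0.0808] turn [-0.0003 -0.0009 -0.003 ]
```

Call:
{"api": "send_rows", "payload": {"motion": [[1, -0.188, -0.236, 0.08, 0, 0, -0.003], [1, -0.188, -0.236, 0.08, 0, 0, -0.003], [1, -0.188, -0.236, 0.08, 0, 0, -0.003], [1, -0.188, -0.236, 0.08, 0, 0, -0.003], [1, -0.188, -0.236, 0.08, 0, 0, -0.003], [1, -0.188, -0.236, 0.08, 0, 0, -0.003], [1, -0.188, -0.236, 0.08, 0, 0, -0.003], [1, -0.188, -0.236, 0.08, 0, 0, -0.003], [1, -0.188, -0.236, 0.08, 0, 0, -0.003], [1, -0.188, -0.236, 0.08, 0, 0, -0.003]]}}

```text
time: 1.77
tcp_pos: [0.5485, -0.0314, 0.1007]
tcp_rot: [[-0.995, 0.1, -0.001], [0.1, 0.995, 0.001], [0.001, 0.001, -1.0]]
wrist_force: [-0.5, 0.9, -0.3]
gripper_width: -0.0
grip_force: 0.0
```

Run:
```python
from h import *;plan(-10,-118,26)
from plant import r
c=r.camera("wrist");cv2.imwrite("pics/w1.png",c["pixels"][:,:,::-1])
```

```text
t 1.7667 at fix [ -10.8 -117. ] 100.7 F [-0.5  0.9 -0.3]
shift [-0.0009 -0.001   0.0747] turn [ 0.0006 -0.0014  0.0026]
```

View pics/w1.png

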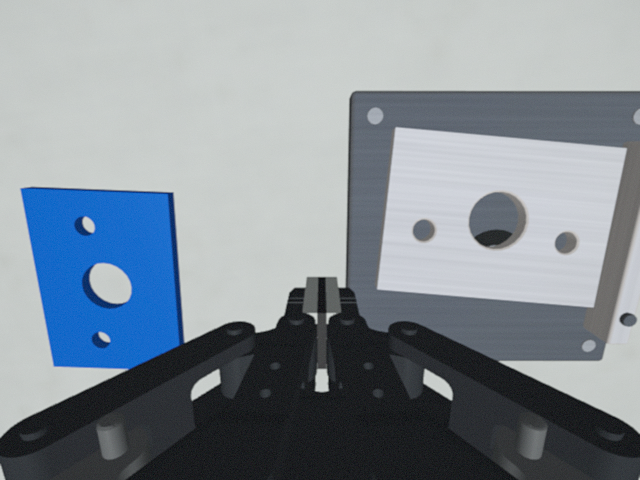

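The wrist view shows the closed fingertips at (320,290), clear of the plate's -y edge, which runs from (395,127) to (378,290). I lower beside it and push towards the rail.

Call:
{"api": "send_rows", "payload": {"motion": [[1, -0.001, -0.001, 0.035, 0, 0, 0], [1, -0.001, -0.001, 0.065, 0, 0, 0], [1, -0.001, -0.001, 0.075, 0, 0, 0], [1, -0.001, -0.001, 0.075, 0, 0, 0], [1, -0.001, 0.004, 0.075, 0, 0, 0], [1, -0.001, 0.008, 0.075, 0, 0, 0], [1, -0.001, 0.012, 0.075, 0, 0, 0], [1, -0.001, 0.015, 0.075, 0, 0, 0], [1, -0.001, 0.018, 0.075, 0, 0, 0]]}}

```text
time: 2.57
tcp_pos: [0.5522, -0.0137, 0.0273]
tcp_rot: [[-0.995, 0.099, 0.002], [0.099, 0.995, -0.0], [-0.002, -0.0, -1.0]]
wrist_force: [-0.3, -0.0, -0.7]
gripper_width: 0.004
grip_force: 0.0
```

```bash
python3 -c "
from h import *;plan(-10,-85,26)"
```

```text
t 2.5667 at fix [ -9. -99.] 27.3 F [-0.3 -0.  -0.7]
shift [0.0009 0.014  0.0013] turn [-0.0001  0.0016  0.0034]
```

Call:
{"api": "send_rows", "payload": {"motion": [[1, 0, 0.002, 0.001, 0, 0, 0], [1, 0, 0.004, 0.001, 0, 0, 0], [1, 0, 0.006, 0.001, 0, 0, 0], [1, 0, 0.008, 0.001, 0, 0, 0], [1, 0, 0.01, 0.001, 0, 0, 0], [1, 0, 0.011, 0.001, 0, 0, 0], [1, 0, 0.012, 0.001, 0, 0, 0], [1, 0, 0.013, 0.001, 0, 0, 0], [1, 0, 0.014, 0.001, 0, 0, 0]]}}

```text
time: 3.32
tcp_pos: [0.5529, -0.0003, 0.0253]
tcp_rot: [[-0.995, 0.1, 0.0], [0.1, 0.995, -0.0], [-0.0, -0.0, -1.0]]
wrist_force: [0.6, -1.0, 0.4]
gripper_width: -0.003
grip_force: 0.6
```

```bash
cat > w.py <<'E'
from h import *;import sys
plan(-10,-80,26)
from plant import r
c=r.camera("wrist");cv2.imwrite(sys.argv[1],c["pixels"][:,:,::-1])
E
python3 w.py pics/w2.png
```

```text
t 3.3167 at fix [ -9.7 -85.6] 25.3 F [ 0.6 -1.   0.4]
shift [ 0.0003  0.0056 -0.0007] turn [-0.0001  0.0001  0.0028]
```

View pics/w2.png

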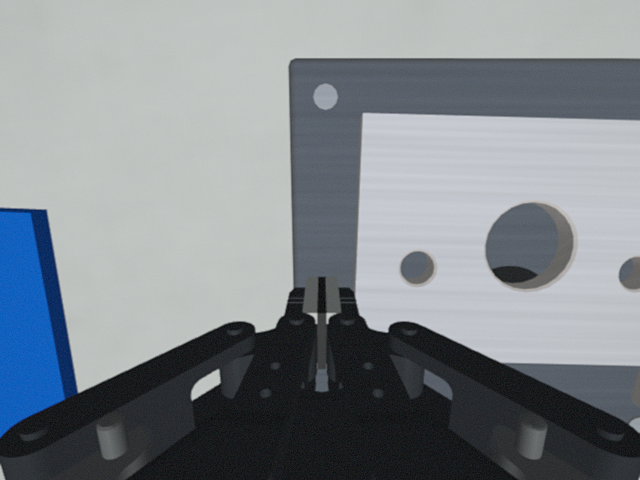

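The plate is nearly square now: its front edge runs from (362,113) to (640,120). I push a little further until it seats on the rail.

Call:
{"api": "send_rows", "payload": {"motion": [[1, 0, 0.001, 0, 0, 0, 0], [1, 0, 0.0015, 0, 0, 0, 0], [1, 0, 0.002, 0, 0, 0, 0], [1, 0, 0.002, 0, 0, 0, 0]]}}

```text
time: 3.7
tcp_pos: [0.5531, 0.0018, 0.0253]
tcp_rot: [[-0.995, 0.1, -0.0], [0.1, 0.995, 0.0], [0.0, 0.0, -1.0]]
wrist_force: [0.5, -0.4, 1.2]
gripper_width: -0.002
grip_force: 0.4
```

Call:
{"api": "send_rows", "payload": {"motion": [[1, 0, 0.001, 0, 0, 0, 0], [1, 0, 0.001, 0, 0, 0, 0]]}}

```text
time: 3.87
tcp_pos: [0.5531, 0.0029, 0.0253]
tcp_rot: [[-0.995, 0.1, -0.0], [0.1, 0.995, 0.0], [0.0, 0.0, -1.0]]
wrist_force: [1.0, -1.1, -0.4]
gripper_width: 0.004
grip_force: 0.4
```

Call:
{"api": "send_rows", "payload": {"motion": [[1, 0, 0.001, 0, 0, 0, 0], [1, 0, 0.001, 0, 0, 0, 0]]}}

```text
time: 4.03
tcp_pos: [0.5537, 0.0033, 0.0254]
tcp_rot: [[-0.995, 0.1, 0.001], [0.1, 0.995, -0.001], [-0.001, -0.001, -1.0]]
wrist_force: [1.5, -4.3, -1.2]
gripper_width: 0.003
grip_force: 2.1
```

Call:
{"api": "send_rows", "payload": {"motion": [[1, 0, 0.001, 0, 0, 0, 0], [1, 0, 0.001, 0, 0, 0, 0], [1, 0, 0.001, 0, 0, 0, 0]]}}

```text
time: 4.28
tcp_pos: [0.554, 0.0036, 0.0255]
tcp_rot: [[-0.995, 0.1, 0.001], [0.1, 0.995, -0.002], [-0.001, -0.002, -1.0]]
wrist_force: [3.1, -8.3, -0.1]
gripper_width: 0.001
grip_force: 3.8
```

Run:
```python
from h import *
from plant import r
plan(-10,-100,26)
c=r.camera("top");np.savez("top1.npz",**c)
p=c["pixels"][220:370,210:410];cv2.imwrite("pics/t1.png",cv2.resize(p[:,:,::-1],None,fx=4,fy=4,interpolation=cv2.INTER_CUBIC))
```

```text
t 4.2833 at fix [ -8.9 -81.7] 25.5 F [ 3.1 -8.3 -0.1]
shift [ 0.0011 -0.0183 -0.0004] turn [-0.0021  0.0013  0.0022]
```

View pics/t1.png

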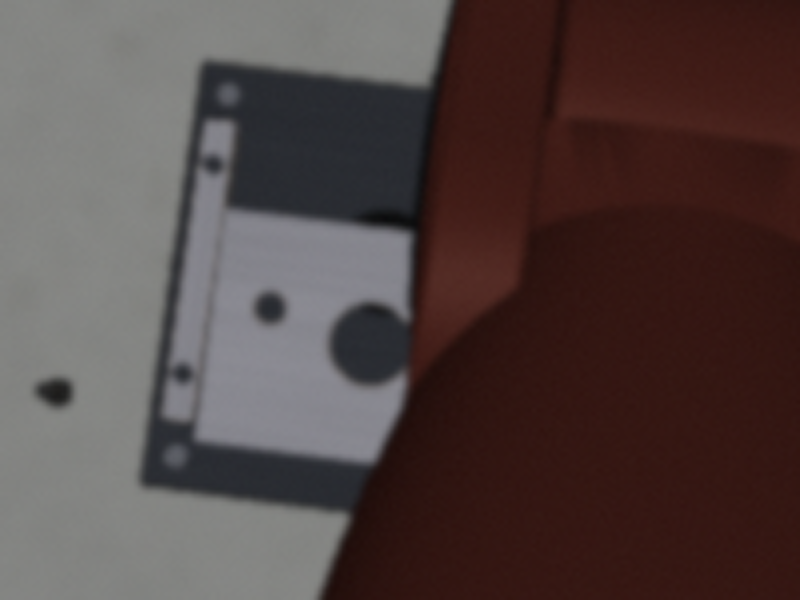

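The plate now lies flush against the rail; its rear +y corner is at crop (195,442). Next I go round to the rear edge.

Call:
{"api": "send_rows", "payload": {"motion": [[1, 0.001, -0.01, 0, 0, 0, 0.002], [1, 0.001, -0.025, 0, 0, 0, 0.002], [1, 0.001, -0.025, -0.03, 0, 0, 0.002], [1, 0.001, -0.025, -0.055, 0, 0, 0.002], [0.7, 0.04, -0.025, -0.055, 0, 0, 0.002], [0.7, 0.08, -0.01, -0.055, 0, 0, 0.002], [0.7, 0.11, 0.01, -0.055, 0, 0, 0.002], [0.7, 0.11, 0.04, -0.055, 0, 0, 0.002], [0.7, 0.11, 0.078, -0.055, 0, 0, 0.002], [0.7, 0.11, 0.078, -0.055, 0, 0, 0.002]]}}

```text
time: 5.17
tcp_pos: [0.4512, 0.0981, 0.0807]
tcp_rot: [[-0.995, 0.098, 0.001], [0.098, 0.995, 0.003], [-0.0, 0.003, -1.0]]
wrist_force: [-0.9, 0.5, 0.1]
gripper_width: 0.3
grip_force: 0.0
```

Run:
```python
from h import *
f=np.load("fix.npz");c=load("top1.npz")
for u,z in(((195,442),.03),((370,463),.03),((228,208),.043),((412,232),.043)):
    print(u,np.round(f["R"].T@(ray(c,(u[0]/4+210,u[1]/4+220),z)[:2]-f["o"])*1e3,1))
from plant import r
print(r.state()["gripper_width"]);plan(-110,0,24)
c=r.camera("wrist");cv2.imwrite("pics/w3.png",c["pixels"][:,:,::-1])
```

```text
(195, 442) [-88.2  69.9]
(370, 463) [-87.4  -5.9]
(228, 208) [12.3 68.8]
(412, 232) [ 12.1 -11.3]
0.3000517185183437
t 5.1667 at fix [-120.9    1.8] 80.7 F [-0.9  0.5  0.1]
shift [-0.0109 -0.0021  0.0567] turn [0.0032 0.0003 0.0051]
```

View pics/w3.png

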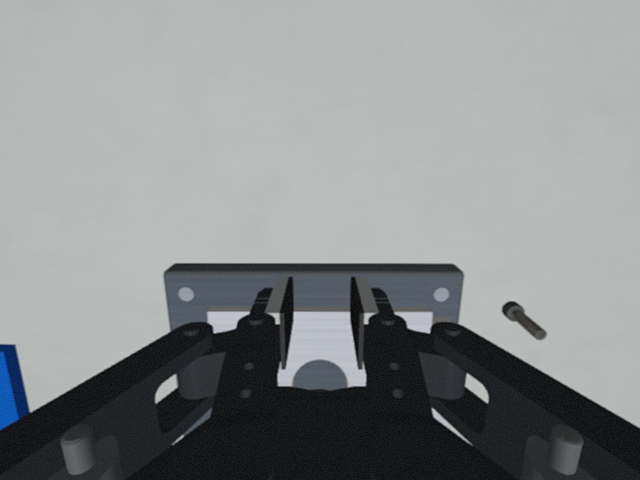

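The wrist view shows the open fingers at (283,320) and (360,320), behind the plate's rear edge (row 310). Before pushing I check from the top depth that the plate's front is still up on the pins.

Run:
```python
from h import *
c=load("top1.npz");Z=c["z_map"];R,t=c["R"],c["t"]
for u in((240,220),(300,235),(240,280),(230,360),(215,425),(330,440),(300,130)):
    x,y=u[0]/4+210,u[1]/4+220;z=np.median(Z[int(y)-1:int(y)+2,int(x)-1:int(x)+2])
    print(u,np.round(R.T@(np.array([(x-c["cx"])/c["fx"]*z,(y-c["cy"])/c["fy"]*z,z])-t),4))
```

```text
(240, 220) [0.5856 0.1457 0.0422]
(300, 235) [0.5799 0.1197 0.041 ]
(240, 280) [0.5601 0.1451 0.038 ]
(230, 360) [0.5259 0.1484 0.0345]
(215, 425) [0.4982 0.154  0.0312]
(330, 440) [0.4931 0.1044 0.0309]
(300, 130) [0.6286 0.123  0.0206]
```

Call:
{"api": "send_rows", "payload": {"motion": [[0.7, 0, -0.002, 0.03, 0, 0, 0.004], [0.7, 0, -0.002, 0.056, 0, 0, 0.004], [0.7, 0, -0.002, 0.058, 0, 0, 0.004], [0.7, 0, -0.002, 0.058, 0, 0, 0.004], [0.7, -0.006, -0.002, 0.058, 0, 0, 0.004], [0.7, -0.011, -0.002, 0.058, 0, 0, 0.004], [0.7, -0.015, -0.002, 0.058, 0, 0, 0.004], [0.7, -0.018, -0.002, 0.058, 0, 0, 0.004], [0.7, -0.02, -0.002, 0.058, 0, 0, 0.004]]}}

```text
time: 5.97
tcp_pos: [0.4726, 0.0892, 0.0229]
tcp_rot: [[-0.994, 0.106, 0.001], [0.106, 0.994, 0.0], [-0.001, 0.0, -1.0]]
wrist_force: [0.1, -0.1, -0.2]
gripper_width: 0.301
grip_force: 0.0
```

```bash
python3 -c "
from h import *;plan(-61,0,23)"
```

```text
t 5.9667 at fix [-98.8  -4.9] 22.9 F [ 0.1 -0.1 -0.2]
shift [-0.0378  0.005  -0.    ] turn [ 0.0002  0.0014 -0.0032]
```

Call:
{"api": "send_rows", "payload": {"motion": [[0.7, -0.002, 0.001, 0, 0, 0, -0.003], [0.7, -0.004, 0.001, 0, 0, 0, -0.003], [0.7, -0.006, 0.001, 0, 0, 0, -0.003], [0.7, -0.008, 0.001, 0, 0, 0, -0.003], [0.7, -0.01, 0.001, 0, 0, 0, -0.003], [0.7, -0.012, 0.001, 0, 0, 0, -0.003], [0.7, -0.014, 0.001, 0, 0, 0, -0.003], [0.7, -0.016, 0.001, 0, 0, 0, -0.003], [0.7, -0.018, 0.001, 0, 0, 0, -0.003], [0.7, -0.02, 0.001, 0, 0, 0, -0.003]]}}

```text
time: 6.8
tcp_pos: [0.4917, 0.0882, 0.0223]
tcp_rot: [[-0.995, 0.103, 0.0], [0.103, 0.995, 0.0], [-0.0, 0.0, -1.0]]
wrist_force: [-2.2, 0.5, 0.9]
gripper_width: 0.296
grip_force: 0.9
```

```bash
cat > t.py <<'E'
from h import *
import sys
from plant import r
plan(-61,0,23)
c=r.camera("top");np.savez("top2.npz",**c)
p=c["pixels"][220:370,210:410];cv2.imwrite(sys.argv[1],cv2.resize(p[:,:,::-1],None,fx=4,fy=4,interpolation=cv2.INTER_CUBIC))
E
python3 t.py pics/t2.png
```

```text
t 6.8 at fix [-79.7  -3.9] 22.3 F [-2.2  0.5  0.9]
shift [-0.0187  0.0039 -0.0007] turn [ 0.      0.0001 -0.0001]
```

View pics/t2.png

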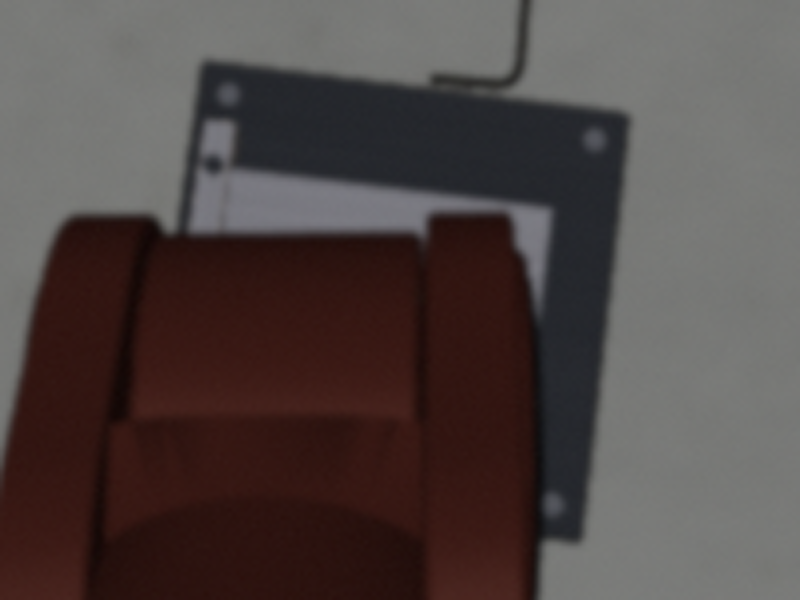

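The plate is sliding forward squarely along the rail, with its front edge running from (232,168) to (552,207). I keep pushing.

Call:
{"api": "send_rows", "payload": {"motion": [[0.7, -0.002, 0.001, 0, 0, 0, 0], [0.7, -0.004, 0.002, 0, 0, 0, 0], [0.7, -0.006, 0.002, 0, 0, 0, 0], [0.7, -0.008, 0.002, 0, 0, 0, 0], [0.7, -0.01, 0.002, 0, 0, 0, 0], [0.7, -0.012, 0.002, 0, 0, 0, 0], [0.7, -0.013, 0.002, 0, 0, 0, 0], [0.7, -0.014, 0.002, 0, 0, 0, 0]]}}

```text
time: 7.52
tcp_pos: [0.5062, 0.0888, 0.0224]
tcp_rot: [[-0.995, 0.103, 0.001], [0.103, 0.995, 0.0], [-0.001, 0.0, -1.0]]
wrist_force: [-0.2, 0.4, 0.1]
gripper_width: 0.3
grip_force: 0.0
```

Call:
{"api": "send_rows", "payload": {"motion": [[0.7, -0.001, 0, 0, 0, 0, 0], [0.7, -0.002, 0, 0, 0, 0, 0], [0.7, -0.002, 0, 0, 0, 0, 0]]}}

```text
time: 7.77
tcp_pos: [0.5082, 0.0886, 0.0225]
tcp_rot: [[-0.995, 0.103, 0.001], [0.103, 0.995, 0.0], [-0.001, 0.0, -1.0]]
wrist_force: [0.1, -0.2, 0.7]
gripper_width: 0.304
grip_force: 0.0
```

```bash
cat > z.py <<'E'
from h import *
from plant import r
plan(-61,0,23)
f=np.load("fix.npz");c=r.camera("top");Z=c["z_map"]
for x in(45,20,0,-20,-40):
    for y in(60,-60):
        X=np.append(f["o"]+f["R"]@(np.array([x,y])/1e3),.032);u=proj(c,X).round().astype(int)
        z=np.median(Z[u[1]-1:u[1]+2,u[0]-1:u[0]+2])
        w=c["R"].T@(np.array([(u[0]-c["cx"])/c["fx"]*z,(u[1]-c["cy"])/c["fy"]*z,z])-c["t"]);print((x,y),round(w[2]*1e3,1),end="; ")
print()
E
python3 z.py
```

```text
t 7.7667 at fix [-63.3  -1.8] 22.5 F [ 0.1 -0.2  0.7]
shift [-0.0023  0.0018 -0.0005] turn [ 0.0003  0.001  -0.    ]
(45, 60) 29.5; (45, -60) 30.4; (20, 60) 498.9; (20, -60) 499.1; (0, 60) 507.1; (0, -60) 508.0; (-20, 60) 512.5; (-20, -60) 529.7; (-40, 60) 514.7; (-40, -60) 537.6;
```

The front has dropped to about 30 mm on both sides, so both holes are over the pins. I back off, rise clear and check.

Call:
{"api": "send_rows", "payload": {"motion": [[0.7, 0.01, 0, 0, 0, 0, 0], [0.7, 0.03, 0, 0, 0, 0, 0], [0.7, 0.05, 0, 0, 0, 0, 0], [0.7, 0.07, 0, -0.02, 0, 0, 0], [0.7, 0.1, 0, -0.06, 0, 0, 0], [0.7, 0.13, 0, -0.1, 0, 0, 0], [0.7, 0.16, 0, -0.12, 0, 0, 0], [0.7, 0.19, 0, -0.12, 0, 0, 0], [0.7, 0.19, 0, -0.12, 0, 0, 0]]}}

```text
time: 8.57
tcp_pos: [0.313, 0.1084, 0.1434]
tcp_rot: [[-0.995, 0.101, -0.001], [0.101, 0.995, 0.0], [0.001, 0.0, -1.0]]
wrist_force: [1.0, -0.3, 0.1]
gripper_width: 0.297
grip_force: 0.0
```

```bash
python3 z.py; python3 t.py pics/t3.png
python3 - <<'E'
from h import *
c=load("top2.npz");f=np.load("fix.npz")
g=cv2.cvtColor(c["pixels"],cv2.COLOR_RGB2GRAY)
m=(g>75).astype(np.uint8)
for n,p in(("holeL",(10,45)),("holeR",(10,-45)),("bore",(0,0))):
    X=np.append(f["o"]+f["R"]@(np.array(p)/1e3),.03);print(n,proj(c,X))
E
```

```text
t 8.5667 at fix [-259.5   -2.2] 143.4 F [ 1.  -0.3  0.1]
shift [-0.1987  0.0019  0.1201] turn [ 0.0002 -0.0015  0.0012]
(45, 60) 31.1; (45, -60) 29.7; (20, 60) 30.1; (20, -60) 29.4; (0, 60) 30.6; (0, -60) 31.6; (-20, 60) 29.8; (-20, -60) 30.6; (-40, 60) 30.1; (-40, -60) 29.0; 
t 8.6167 at fix [-256.3   -1.9] 143.2 F [-0.  -1.8 -0.1]
shift [-0.1951  0.0016  0.1204] turn [0.0004 0.0011 0.0012]
holeL [281.05309963 275.82210878]
holeR [332.20190129 282.36702175]
bore [305.83090663 284.77469578]
```

View pics/t3.png

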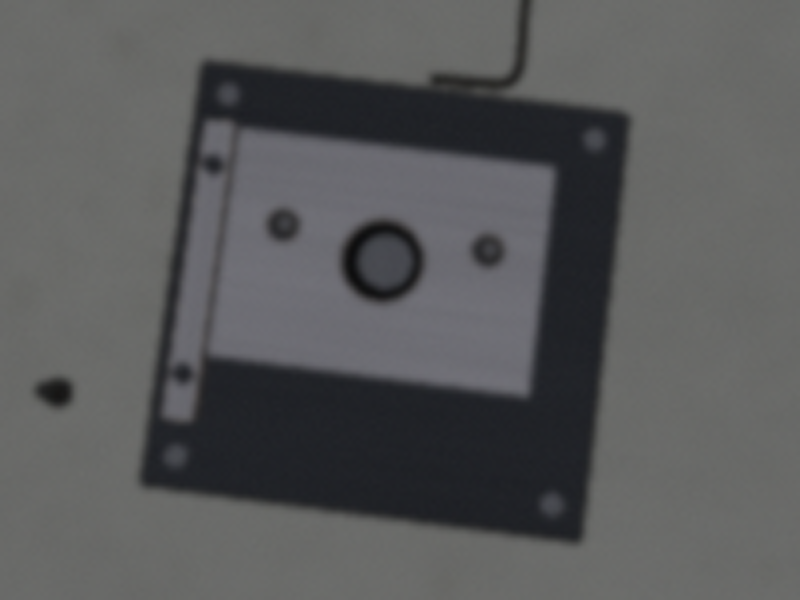

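The plate lies flat with a pin visible centred in each hole, at (283,224) and (488,250). The screw and hex key have not moved, and the arm is clear.

```bash
python3 -c "
from plant import r
print(r.hand_in())"
```

```text
the job is handed in; nothing more can be done
None
```

The plate is seated flat with both holes over the pins, the hex key and screw are where they were, the fingers are clear, and the job was handed in at about 8.6 s; hand-in returned no verdict.

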